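# Lock a sanding drum on its spindle with a push-on spring clip

### The arm

A 7-joint arm with a two-finger parallel gripper is mounted at the origin on the work surface. World frame = base frame: x ahead of the robot, y to its left, z up, the work surface at z = 0. Lengths are in m, angles in rad, forces in N, time in s.
With the tool pointing down it reaches from about 0.425 to 0.95 m from the base axis. Payload 4.7 kg.
Tool frame: the origin (TCP) lies at the very end of the fingers, on their centre line; the grasp point (between the pads) lies 19 mm behind it; z points along the fingers, y is the line along which they close (so a half turn about z gives the same grasp; the last joint's range is limited). The gripper opens to 85 mm and grips with 20 to 120 N. Pads are 22 mm wide; open, the fingers measure 114 mm over their backs; the gripper's body (76 mm by 85 mm) begins 54 mm behind the grasp point. The pads swing forward as they close: fully open they stand 13 mm farther back than shut.
Start: joints at [1.098, 0.469, -0.049, 1.532, 0.024, 1.141, -0.082], TCP at [0.29, -0.61, 0.231] pointing down, gripper open.
Joint ranges: [-2.59, 2.59], [-0.33, 1.99], [-1.39, 1.29], [0.1, 2.45], [-1.04, 4.18], [0.21, 1.99], [-2.66, 2.66]. Speed limits (rad/s): [2.57, 2.57, 3.14, 3.14, 3.14, 3.14, 3.14].

### API

Orientations are given as a rotation vector (axis times angle).
In Python, from rig import status, read_camera, ctrl gives the robot as it stands.
- The arm moves only by the tool servo_tool, never from a script. Its argument "series" is a list of rows, each a list of 7 numbers: the shift along the tool's x, y, z in cm, then the turn, a rotation vector about the tool's x, y, z in rad, then the finger opening in cm, from 0 to 8.54. A call has 1 to 8 rows; each row shifts and turns the commanded pose from where the row before left it, along the tool's axes as they then stand; what a row does not reach is not made up. A row lasts 1/12 s, in which the tool goes at most 41.7 mm and 7.16 degrees, less where a joint would pass 70% of its speed; a pose out of reach is approached as far as the arm can. A call is refused whole if a number of a shift passes 4.17 or a number of a turn 0.125, either way. A call with a gripper value outside its range is refused whole. The fingers move at their own pace and stop on an object; "newtons" is the grip in N (left out, the last holds). Time passes only in rows, so rows that do not move let the fingers close. It gives the time, the measured TCP pose, the force, the opening and the grip force at its end, in the units of the state.
- status.sense(): the state, without advancing time (a new reading comes with each control period).
- read_camera(name): name is "scene" or "top"; returns a dict with "image" (400x640x3 uint8, red, green, blue), "depth" (400x640 float32, m along the optical axis (not along the pixel's ray), 0 where there is no reading), "fx", "fy", "cx", "cy" (pixels), "eye" and "orientation" of the camera in the world. Camera axes: x right, y down, z forward; pixel columns grow to the right and rows downward; lengths in m; the calibration is good to about 2 mm. A picture is of the moment at which its call begins.
- ctrl.sign_off(): hands the job in; it is judged then, once.
The state is a dict: "time": time; "joint_pos": joint angles; "qvel": joint speeds; "effort": joint torques, N m; "eef_pos": TCP position; "tcp_rot": TCP orientation; "wrist_force": force on the tool from outside, world axes, zero at the start; "moment": the same for the moment, N m; "finger_gap": opening from 0.0 (shut) to 1.0 (fully open); "grip_force": force on a finger pad.
Only numpy, scipy, OpenCV 4.12 (cv2) and the standard library are available. Lean on these libraries where they do the work, as an engineer would, in place of code of your own. Each camera call takes 0.05 s, during which the arm holds its last target. There are 200 camera calls.

### The job

Put the large brown sanding drum with the black rim, black rim up, all the way down onto the upright spindle of the green sander base, then lock it there by pressing the steel spring clip (orange grip) sideways into the groove of the spindle until it is fully home. Press the clip in slowly and stop as soon as it is home, without ramming it against the spindle; let go at the end and leave everything else on the bench where it is.

Things in the scene. Friction and masses are not known exactly. Their poses are not given: they have to be found in the camera images.
- spindle: Fixed sander: green base 150 x 150 x 18 mm with a black switch box, 18 mm high, on its +x side (to x = 114 mm); origin at the centre of its underside, z up on the spindle's axis. Dark collar, diameter 44, top at z = 25; rigid steel spindle, diameter 24, to z = 94; brass-coloured groove, diameter 18, from z = 71 to 80 all round; head above it, diameter 24, tapering to 14 mm.
- groove (a point): Point on the spindle's axis at the height of the groove's lower wall (71 mm above the bench). The clip's origin must end up here. The groove is 9 mm high; the clip's wire is 6 mm thick.
- collar (a point): Point on the spindle's axis at the top of the collar (25 mm above the bench), where the drum's underside must rest.
- drum: Loose sanding drum, a brown tube with a 9 mm black rubber rim at its top: outer diameter 56, bore 30 (through), height 45 mm, about 0.22 kg. Origin at the centre of its underside, z up. It stands upright on the bench. Seated on the collar, its top is 70 mm above the bench, 1 mm below the groove's lower wall.
- clip: Loose open fork of steel wire, 6 mm thick, lying flat, with an orange grip behind; 65 g. Origin: on the underside, at the point that lies on the spindle's axis when home. z up; +x is the way it is pushed on, mouth first. A bridge at x = -12 mm stops against the groove's core; two sprung, slippery prongs at y = +-13 mm run to flared tips that end at x = 16 mm, 26 mm apart inside.
- clip_throat (a point): Middle of the clip's throat (14 mm wide, x = 3.5, z = 3 mm of the clip), where the prongs are closest. The 18 mm core spreads them: from 11 mm short of home the push grows to 14 to 20 N about 7 mm short, then the clip snaps on, still drawn home when let go. After that force rises only as the bridge is home: some 12 to 25 N of push there is plenty; over 45 N on the bridge is ramming.
- clip_grip (a point): Centre of the clip's upright orange grip post (16 x 16 mm, 40 mm high from the clip's underside), at x = -50, z = 26 mm of the clip; its faces lie along the clip's x and y. An orange bar 12 mm wide, 6 mm high joins it to the bridge. When home, 30 mm lie between post and spindle for a finger. The clip may be pushed on from any side of the spindle.
- bridge: The clip's straight cross wire, 6 mm thick and 31 mm long, at x = -12 mm of the clip, behind the mouth; origin at its middle, axes as the clip's. It touches the groove's core when the clip is home.
- board: Fixed plywood board, 130 x 110 x 6 mm, on which the clip lies at the start; origin at the centre of its underside.
- spare_drum: Bystander: smaller dark drum, diameter 40, height 40 mm; origin at the centre of its underside.
- disc: Bystander: white disc, diameter 50, 8 mm thick.
- tub_a: Bystander: white tub of veneer pieces, 100 x 100 x 45 mm.
- tub_b: Bystander: second white tub, 100 x 100 x 45 mm.
- tin: Bystander: open metal tin, 110 x 80 x 35 mm.
- chisel: Bystander: chisel with a blue handle, 290 mm long, along its x.
- pencil: Bystander: blue pencil, 180 mm long, along its x.
Not all that is in view belongs to the job. Leave any purple look-alike of the clip alone. Leave any red look-alike of the spindle alone.

How it is judged:
By the outcome, as a careful person would: the job done as asked, in the order asked, and still so for the second after the job is handed in, with the robot touching nothing.
It also fails if it takes over 67 s, if anything falls off the work surface, if the arm or the gripper's body presses on something with over 40 N, if the wrist force passes 120 N, or if a joint passes its speed limit or range.

## Working session

There is one attempt and no reset: what is moved stays moved. The work goes in short steps, Python scripts to look and compute and a tool call to move; the robot and the scene stay as the last step left them, time stands still between calls to the robot, and variables do not carry over. Pictures are saved under pics/ and viewed, at most 10 in all, crops included, and the job is handed in when it is done.

Besides the shell and the picture viewer there is one more tool, called after "Request:" as name(argument=value, ...), one argument or row to a line, values as JSON. servo_tool: Moves the arm, as the interface text tells. Its arguments: {"type":"object","properties":{"series":{"type":"array"},"newtons":{"type":"number"}},"required":["series"]}

```bash
mkdir -p pics; ls; cat > h.py <<'E'
import numpy as np,cv2
from scipy.spatial.transform import Rotation as R
from rig import status,read_camera,ctrl
def cam(n):
    c=read_camera(n); o=np.array(c['orientation'],float)
    c['R']=o if o.shape==(3,3) else (R.from_rotvec(o).as_matrix() if o.size==3 else R.from_quat(o).as_matrix())
    c['eye']=np.array(c['eye']); return c
def ray(c,u,v,z):
    d=c['R']@np.array([(u-c['cx'])/c['fx'],(v-c['cy'])/c['fy'],1]); return c['eye']+d*(z-c['eye'][2])/d[2]
def dep(c,u,v):
    d=c['R']@np.array([(u-c['cx'])/c['fx'],(v-c['cy'])/c['fy'],1]); return c['eye']+d*c['depth'][int(v),int(u)]
def save(c,n): cv2.imwrite('pics/'+n,c['image'][:,:,::-1])
E
python3 - <<'E'
from h import *
for n in('scene','top'):
    c=cam(n); save(c,n+'0.png'); print(n,c['eye'],c['orientation'],c['fx'],c['cx'],c['cy'])
s=status.sense(); print(s)
E
```

```text
pics
scene [ 1.25849904 -0.04103334  0.65766566] [-1.79901208 -1.50918932  0.70873063] 389.27475407147614 321.5089328155606 201.9341559106831
top [0.30624848 0.12637792 1.20409411] [-2.12585895  2.12620685 -0.20334067] 453.12581390003197 315.43213148878556 196.13166808419956
{'time': 0.1, 'joint_pos': array([ 1.0980819 ,  0.46936107, -0.04859009,  1.53357371,  0.02407112,
        1.14102848, -0.08231695]), 'qvel': array([ 0.00048328, -0.00289926, -0.00129291, -0.00339377, -0.00094787,
       -0.00199082, -0.00101665]), 'effort': array([ 1.53312954e-03, -5.11515856e+01, -4.65319748e-02, -2.38389874e+01,
        1.08071623e-02,  4.33813213e-03,  2.79950279e-05]), 'eef_pos': array([ 0.28962363, -0.60911614,  0.23036648]), 'tcp_rot': array([-3.06286959e+00, -6.91046415e-01,  6.77771118e-04]), 'wrist_force': array([ 0.42038247,  0.14390079, -0.57283662]), 'moment': array([ 0.00316025, -0.02515226, -0.03442398]), 'grip_force': 0.0, 'finger_gap': 1.0000843742447036}
```

View pics/scene0.png

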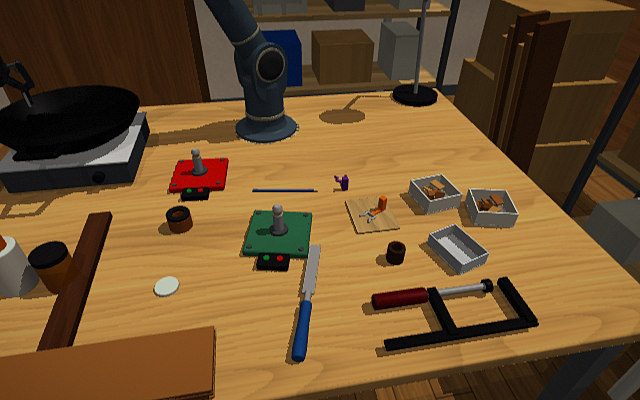

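View pics/top0.png

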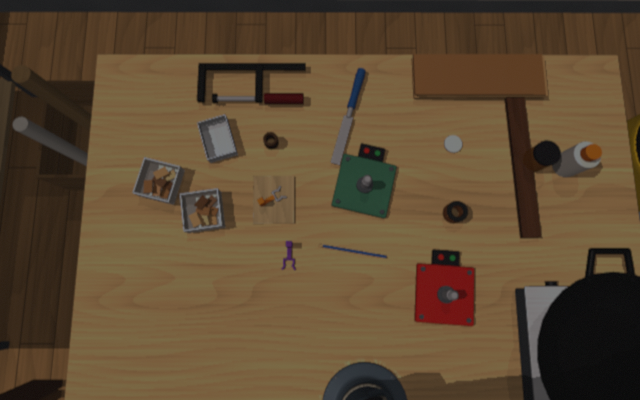

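Scene view: the drum is at (179,219), the spare drum at (396,252), the green base with its spindle at (277,222), the red look-alike at (197,165), the orange clip on the board at (378,208), and the purple look-alike at (343,183). In the top view these are drum (456,212), spare (271,141), green base (365,183) and clip (270,198). The large drum with the black rim, the green base and the orange clip fit the description. I'll confirm them in one enlarged crop.

```bash
python3 - <<'E'
from h import *
a=cam('scene');b=cam('top')
np.save('a.npy',a,allow_pickle=True);np.save('b.npy',b,allow_pickle=True)
def cr(c,u,v,r=25):return cv2.resize(c['image'][v-r:v+r,u-r:u+r],(260,260),interpolation=cv2.INTER_CUBIC)
im=np.vstack([np.hstack([cr(a,179,219),cr(a,375,212),cr(a,277,222,35)]),np.hstack([cr(b,456,212),cr(b,272,198),cr(b,365,183,35)])])
im=cv2.convertScaleAbs(im,alpha=1.5)
cv2.imwrite('pics/crop1.png',im[:,:,::-1])
E
```

```text
(no output)
```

View pics/crop1.png

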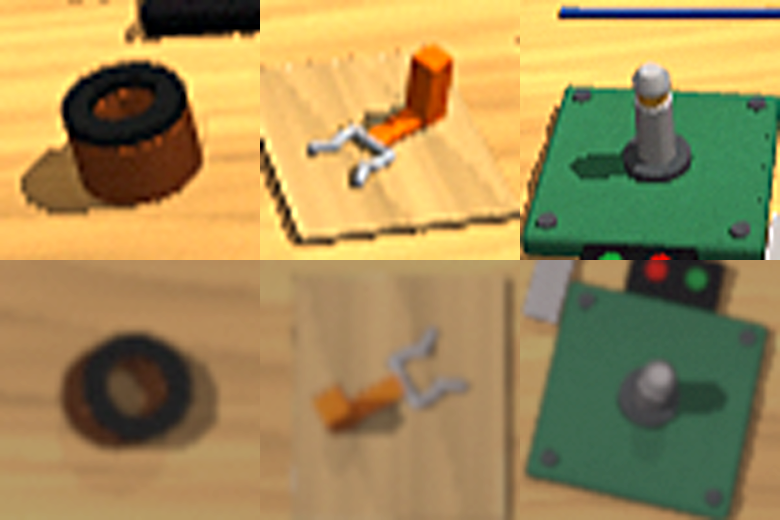

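```bash
cat >> h.py <<'E'
def tri(c1,p1,c2,p2):
    A=[];
    def d(c,p): 
        x=c['R']@np.array([(p[0]-c['cx'])/c['fx'],(p[1]-c['cy'])/c['fy'],1]);return x/np.linalg.norm(x)
    d1,d2=d(c1,p1),d(c2,p2); t=np.linalg.lstsq(np.c_[d1,-d2],c2['eye']-c1['eye'],rcond=None)[0]
    P,Q=c1['eye']+t[0]*d1,c2['eye']+t[1]*d2; return (P+Q)/2,np.linalg.norm(P-Q)
def mask(c,box,f):
    u0,u1,v0,v1=box; im=c['image'][v0:v1,u0:u1]; m=f(im.astype(int),cv2.cvtColor(im,cv2.COLOR_RGB2HSV).astype(int))
    n,l,s,_=cv2.connectedComponentsWithStats(m.astype(np.uint8)); l=l==1+np.argmax(s[1:,4]); v,u=np.nonzero(l); return u+u0,v+v0
def cen(c,box,f):
    u,v=mask(c,box,f); h=cv2.convexHull(np.c_[u,v].astype(np.int32)); m=cv2.fitEllipse(h) if len(h)>4 else None
    return m,(u.mean(),v.mean()),len(u)
def cloud(c,u,v):
    return np.array([dep(c,a,b) for a,b in zip(u,v) if c['depth'][b,a]>0])
E
python3 - <<'E'
from h import *
a=np.load('a.npy',allow_pickle=True).item();b=np.load('b.npy',allow_pickle=True).item()
blk=lambda i,h:i.max(2)<55
for n,c,bx in(('s',a,(158,200,200,240)),('t',b,(435,478,190,235))):
    i=c['image'][bx[2]:bx[3],bx[0]:bx[1]]
    e=cen(c,bx,lambda i,h:(i.max(2)<(60 if n=='s' else 50))&(h[:,:,1]<110)); print(n,e)
    globals()['e'+n]=e
print('rim',tri(a,es[0][0],b,et[0][0]))
def cl(c,bx,f):
    u,v=np.meshgrid(range(bx[0],bx[1]),range(bx[2],bx[3])); P=cloud(c,u.ravel(),v.ravel()); return P
for n,c,bx in(('s',a,(158,200,200,240)),('t',b,(435,478,190,235))):
    P=cl(c,bx,0); z=P[:,2]; print('drum',n,np.median(z[z>.03]),z.max()); T=P[z>.040]; print(len(T),(T.max(0)+T.min(0))/2,np.ptp(T,0))
for n,c,bx in(('s',a,(257,300,200,240)),('t',b,(345,390,165,200))):
    P=cl(c,bx,0); z=P[:,2]
    for lo,hi in((.03,.065),(.06,.085),(.085,.1)):
        T=P[(z>lo)&(z<hi)]
        if len(T): print('sp',n,lo,len(T),(T.max(0)+T.min(0))/2,np.ptp(T,0))
org=lambda i,h:(h[:,:,0]<14)&(h[:,:,1]>190)&(i[:,:,0]>90)
for n,c,bx in(('s',a,(345,400,187,235)),('t',b,(252,295,176,222))):
    u,v=mask(c,bx,org); P=cloud(c,u,v); z=P[:,2]; T=P[z>.036]; B=P[z<.022]
    print('clip',n,len(u),z.max(),len(T),(T.max(0)+T.min(0))/2,np.ptp(T,0),'bar',len(B),B.mean(0) if len(B) else 0)
    if len(T)>5: print(cv2.minAreaRect((T[:,:2]*1000).astype(np.float32)), np.median(T,0))
E
```

```text
s (((177.4447021484375, 213.58631896972656), (14.716893196105957, 23.91359519958496), 78.09297180175781), (np.float64(177.6235294117647), np.float64(213.87058823529412)), 170)
t (((457.03436279296875, 211.11961364746094), (19.59119987487793, 21.30919647216797), 110.15568542480469), (np.float64(457.0425531914894), np.float64(211.26382978723404)), 235)
rim (array([ 0.48581878, -0.24673201,  0.03889339]), np.float64(0.0023997753568018314))
drum s 0.04377173784724386 0.04741084347771918
243 [ 0.48760948 -0.24411212  0.04373267] [0.05710555 0.05391056 0.00735636]
drum t 0.044136972995115764 0.0499802567095089
254 [ 0.4853042  -0.24612482  0.04506547] [0.05332194 0.05422257 0.00982957]
sp s 0.03 112 [ 0.56739829 -0.00775891  0.04741349] [0.01498615 0.02382457 0.03462665]
sp s 0.06 86 [ 0.56490522 -0.00749142  0.07246416] [0.02195533 0.02245263 0.02480814]
sp s 0.085 63 [ 0.5638682  -0.00799994  0.09084446] [0.02004657 0.02285078 0.0102505 ]
sp t 0.03 29 [ 0.54970021 -0.00736861  0.04755274] [0.02283913 0.01944678 0.03475478]
sp t 0.06 24 [ 0.55854143 -0.00935801  0.07280789] [0.02145614 0.02195444 0.02387621]
sp t 0.085 65 [ 0.56050681 -0.00905363  0.09076248] [0.02159805 0.02012006 0.01073031]
clip s 54 0.04961054212274574 24 [0.5173315  0.26626751 0.04308456] [0.01794605 0.01660732 0.01305196] bar 14 [0.52013841 0.26921117 0.01499779]
((518.8001098632812, 263.166748046875), (18.427047729492188, 14.312021255493164), 64.32252502441406) [0.51842529 0.26642614 0.04430134]
clip t 10 0.04373542286214982 2 [0.51300378 0.25580732 0.04367376] [0.00266193 0.00266646 0.00012333] bar 8 [0.51951876 0.24945408 0.01093027]
```

```bash
python3 - <<'E'
from h import *
a=np.load('a.npy',allow_pickle=True).item();b=np.load('b.npy',allow_pickle=True).item()
grn=lambda i,h:(h[:,:,0]>55)&(h[:,:,0]<90)&(h[:,:,1]>90)
for n,c,bx in(('s',a,(235,320,195,265)),('t',b,(325,402,145,222))):
    u,v=mask(c,bx,grn); hull=cv2.convexHull(np.c_[u,v].astype(np.int32))[:,0]
    G=np.array([ray(c,x,y,.018)[:2]*1000 for x,y in hull],np.float32); print('base',n,cv2.minAreaRect(G))
org=lambda i,h:(h[:,:,0]<14)&(h[:,:,1]>180)&(i[:,:,0]>60)
for n,c,bx in(('s',a,(345,400,187,235)),('t',b,(252,295,176,222))):
    u,v=mask(c,bx,org); print('org',n,len(u),u.min(),u.max(),v.min(),v.max())
    met=lambda i,h:(h[:,:,1]<70)&(i.max(2)>60)
    u,v=mask(c,bx,met);print('met',len(u),u.mean(),v.mean(),sorted(zip(u,v))[:3],sorted(zip(v,u))[-3:],sorted(zip(u,v))[-3:], sorted(zip(v,u))[:3])
P=tri(a,(360,215.8),b,(286,197));Q=tri(a,(368.7,221.6),b,(280.1,186.8));T=tri(a,(381.8,198),b,(262,201.8))
print(P,Q,T)
# rays on plane for tips, z=.009 ; post top z=.052
for c,p,q,t in((a,(360,215.8),(368.7,221.6),(381.8,197.5)),(b,(286,197),(280.1,186.8),(262,201.8))):
    p,q,t=ray(c,*p,.009),ray(c,*q,.009),ray(c,*t,.052); m=(p+q)/2; print(p,q,t,np.linalg.norm((m-t)[:2]),np.degrees(np.arctan2(*(m-t)[[1,0]])))
# elevated points by depth
for n,c,bx in(('s',a,(345,400,187,235)),('t',b,(252,295,176,222))):
    u,v=np.meshgrid(range(bx[0],bx[1]),range(bx[2],bx[3])); P=cloud(c,u.ravel(),v.ravel()); T=P[P[:,2]>.04]; print(n,len(T),T[:,2].max(),np.round(T[:,:2].mean(0),4),np.ptp(T,0),cv2.minAreaRect((T[:,:2]*1000).astype(np.float32)))
E
```

```text
base s ((570.5538330078125, -8.658073425292969), (148.2721405029297, 156.8369598388672), 76.56965637207031)
base t ((561.2365112304688, -9.752456665039062), (143.4187774658203, 146.93736267089844), 76.68212890625)
org s 128 372 386 197 214
met 55 368.1090909090909 215.6 [(np.int64(359), np.int64(215)), (np.int64(360), np.int64(214)), (np.int64(360), np.int64(215))] [(np.int64(221), np.int64(368)), (np.int64(221), np.int64(369)), (np.int64(222), np.int64(369))] [(np.int64(374), np.int64(218)), (np.int64(375), np.int64(216)), (np.int64(375), np.int64(217))] [(np.int64(211), np.int64(367)), (np.int64(211), np.int64(368)), (np.int64(211), np.int64(369))]
org t 27 260 271 200 205
met 74 277.6756756756757 194.28378378378378 [(np.int64(272), np.int64(191)), (np.int64(272), np.int64(192)), (np.int64(272), np.int64(193))] [(np.int64(200), np.int64(279)), (np.int64(201), np.int64(276)), (np.int64(201), np.int64(277))] [(np.int64(285), np.int64(196)), (np.int64(285), np.int64(197)), (np.int64(286), np.int64(197))] [(np.int64(186), np.int64(279)), (np.int64(186), np.int64(280)), (np.int64(187), 
[... 198 characters left out ...]
.26217685, 0.041461  ]), np.float64(0.00472144454618946))
[0.53368021 0.20307014 0.009     ] [0.55901864 0.21897057 0.009     ] [0.521616   0.26000048 0.052     ] 0.05487070677781761 -63.2076514774589
[0.52872981 0.19955887 0.009     ] [0.55666791 0.21576263 0.009     ] [0.5081128  0.25867563 0.052     ] 0.06163370802348189 -55.86428894431433
s 39 0.04961054212274574 [0.5155 0.2647] [0.02097759 0.01767257 0.0092052 ] ((514.55517578125, 266.02764892578125), (18.07122802734375, 16.804386138916016), 25.142663955688477)
t 39 0.052366618628352235 [0.5113 0.2635] [0.01787823 0.01839143 0.01227506] ((512.1949462890625, 263.90521240234375), (16.13871955871582, 15.05107593536377), 34.217830657958984)
```

```bash
cat >> h.py <<'E'
def go(x,y,z,yaw=None):
    "cm in tool axes to target; yaw(deg)=world heading of tool y axis (mod 180); also residual tilt"
    s=status.sense(); M=R.from_rotvec(s['tcp_rot']).as_matrix(); p=np.array(s['eef_pos'])
    d=np.array([x,y,z])-p; h=np.degrees(np.arctan2(M[1,1],M[0,1])); out=''
    tgt=np.array([0,0,-1.]); tilt=M.T@np.cross(M[:,2],tgt)
    tw=0
    if yaw is not None: tw=-((yaw-h+90)%180-90)
    print('t',round(s['time'],2),'pos',p.round(4),'yheading',round(h,1),'J7',s['joint_pos'].round(2),'\nF',s['wrist_force'].round(1),'gap',round(s['finger_gap'],3),'grip',round(s['grip_force'],1),
     '\nshift cm(tool)',(100*M.T@d).round(2),'tilt fix',tilt.round(3),'turn z rad',round(np.radians(tw),3))
E
python3 - <<'E'
from h import *
b=np.load('b.npy',allow_pickle=True).item();a=np.load('a.npy',allow_pickle=True).item()
for c,bx in((a,(0,150,85,190)),(b,(520,640,240,400))):
    u,v=np.meshgrid(range(bx[0],bx[1],2),range(bx[2],bx[3],2)); P=cloud(c,u.ravel(),v.ravel()); P=P[(P[:,2]>.05)]
    print(np.percentile(P[:,2],[50,90,99]).round(3),P.min(0).round(3),P.max(0).round(3))
go(.486,-.245,.12)
E
```

```text
[0.11  0.164 0.283] [-0.048 -0.734  0.05 ] [ 0.388 -0.361  0.305]
[0.101 0.159 0.172] [ 0.033 -0.64   0.05 ] [ 0.381 -0.363  0.178]
t 0.2 pos [ 0.2897 -0.6093  0.2307] yheading -64.6 J7 [ 1.1   0.47 -0.05  1.53  0.02  1.14 -0.08] 
F [-0.3 -0.1 -0.1] gap 0.999 grip 0.0 
shift cm(tool) [ 33.37 -24.46  11.1 ] tilt fix [-0.001  0.     0.   ] turn z rad 0.0
```

Request:
servo_tool(
  series=[
    [2.0,-1.5,0,0,0,0,8.54],
    [2.8,-2.05,0,0,0,0,8.54],
    [2.8,-2.05,0,0,0,0,8.54],
    [2.8,-2.05,0,0,0,0,8.54],
    [2.8,-2.05,0,0,0,0,8.54],
    [2.8,-2.05,0,0,0,0,8.54],
    [2.8,-2.05,0,0,0,0,8.54],
    [2.8,-2.05,0.5,0,0,0,8.54],
  ],
)

```text
time: 0.87
eef_pos: [0.4178, -0.3725, 0.2272]
tcp_rot: [3.063, 0.691, 0.002]
wrist_force: [0.3, -1.3, 0.9]
finger_gap: 1.002
grip_force: 0.0
```

Request:
servo_tool(
  series=[
    [2.8,-2.05,1.5,0,0,0,8.54],
    [2.8,-2.05,1.5,0,0,0,8.54],
    [2.8,-2.05,1.5,0,0,0,8.54],
    [1.5,-1.2,1.5,0,0,0,8.54],
    [0.5,-0.4,1.5,0,0,0,8.54],
    [0,0,1.0,0,0,0,8.54],
    [0,0,0,0,0,0,8.54],
  ],
)

```text
time: 1.45
eef_pos: [0.476, -0.2585, 0.1391]
tcp_rot: [-3.062, -0.692, 0.006]
wrist_force: [-1.4, -0.7, -0.4]
finger_gap: 1.002
grip_force: 0.0
```

```bash
python3 - <<'E'
from h import *
go(.486,-.245,.010)
c=cam('scene'); save(c,'s1.png')
E
```

```text
t 1.45 pos [ 0.476  -0.2585  0.1391] yheading -64.5 J7 [ 0.58  0.37 -0.2   1.93  0.1   0.85 -0.8 ] 
F [-1.4 -0.7 -0.4] gap 1.002 grip 0.0 
shift cm(tool) [ 1.52 -0.75 12.91] tilt fix [-0.003  0.003 -0.   ] turn z rad 0.0
```

Request:
servo_tool(
  series=[
    [1.0,-0.5,1.5,0,0,0,8.54],
    [0.5,-0.25,2.0,0,0,0,8.54],
    [0,0,2.0,0,0,0,8.54],
    [0,0,2.0,0,0,0,8.54],
    [0,0,2.0,0,0,0,8.54],
    [0,0,1.8,0,0,0,8.54],
    [0,0,1.0,0,0,0,8.54],
    [0,0,0.6,0,0,0,8.54],
  ],
)

```text
time: 2.17
eef_pos: [0.4874, -0.2472, 0.0118]
tcp_rot: [3.065, 0.688, -0.001]
wrist_force: [-0.6, 0.1, -0.1]
finger_gap: 0.998
grip_force: 0.0
```

```bash
python3 - <<'E'
from h import *
go(.486,-.245,.010)
E
```

```text
t 2.17 pos [ 0.4874 -0.2472  0.0118] yheading -64.7 J7 [ 0.52  0.56 -0.17  2.01  0.16  0.59 -0.88] 
F [-0.6  0.1 -0.1] gap 0.998 grip 0.0 
shift cm(tool) [-0.03 -0.26  0.18] tilt fix [ 0.     0.001 -0.   ] turn z rad 0.0
```

Close on the drum.

Request:
servo_tool(
  series=[
    [0,-0.2,0.1,0,0,0,6.5],
    [0,0,0,0,0,0,5.5],
    [0,0,0,0,0,0,5.0],
    [0,0,0,0,0,0,4.5],
    [0,0,0,0,0,0,4.5],
    [0,0,0,0,0,0,4.5],
    [0,0,0,0,0,0,4.5],
    [0,0,0,0,0,0,4.5],
  ],
  newtons=50,
)

```text
time: 2.83
eef_pos: [0.4877, -0.2446, 0.0128]
tcp_rot: [3.063, 0.691, 0.002]
wrist_force: [-1.3, -0.5, 5.5]
finger_gap: 0.648
grip_force: 53.5
```

Request:
servo_tool(
  series=[
    [0,0,0,0,0,0,4.5],
    [0,0,-0.5,0,0,0,4.5],
    [0,0,-1.5,0,0,0,4.5],
    [0,0,-2.5,0,0,0,4.5],
    [0,0,-2.5,0,0,0,4.5],
    [0,0,-2.5,0,0,0,4.5],
    [0,0,-2,0,0,0,4.5],
    [0,0,-1,0,0,0,4.5],
  ],
)

```text
time: 3.5
eef_pos: [0.4881, -0.2443, 0.1391]
tcp_rot: [3.062, 0.691, 0.006]
wrist_force: [0.3, 0.1, -3.0]
finger_gap: 0.645
grip_force: 53.8
```

```bash
python3 - <<'E'
from h import *
go(.561,-.008,.13)
a=cam('scene'); b=cam('top'); save(a,'s2.png')
im=np.hstack([cv2.resize(a['image'][150:250,130:230],(400,400)),cv2.resize(b['image'][160:260,400:500],(400,400))]);cv2.imwrite('pics/c2.png',cv2.convertScaleAbs(im,alpha=1.4)[:,:,::-1])
E
```

```text
t 3.5 pos [ 0.4881 -0.2443  0.1391] yheading -64.6 J7 [ 0.55  0.37 -0.21  1.93  0.1   0.85 -0.83] 
F [ 0.3  0.1 -3. ] gap 0.645 grip 53.8 
shift cm(tool) [ 16.73 -18.22   0.9 ] tilt fix [ 0.003 -0.003  0.   ] turn z rad 0.0
```

View pics/c2.png

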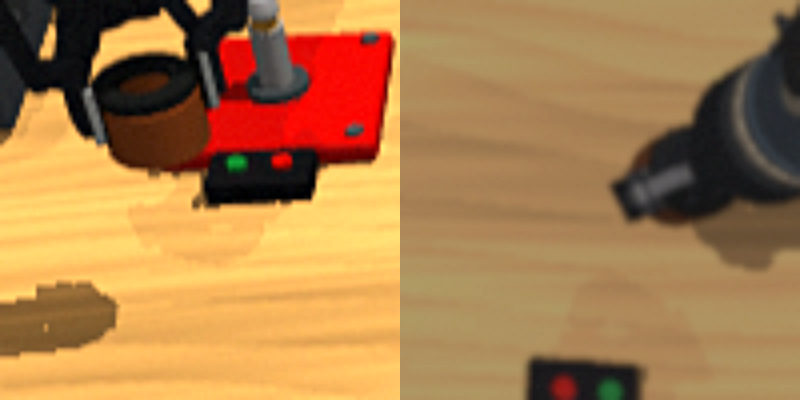

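Request:
servo_tool(
  series=[
    [1,-1.1,0,0,0,0,4.5],
    [2,-2.2,0,0,0,0,4.5],
    [2.4,-2.6,0,0,0,0,4.5],
    [2.4,-2.6,0,0,0,0,4.5],
    [2.4,-2.6,0,0,0,0,4.5],
    [2.4,-2.6,0,0,0,0,4.5],
    [2,-2.2,0,0,0,0,4.5],
    [1.2,-1.3,0,0,0,0,4.5],
  ],
)

```text
time: 4.27
eef_pos: [0.5554, -0.016, 0.1345]
tcp_rot: [-3.06, -0.699, 0.003]
wrist_force: [0.9, 0.0, -2.5]
finger_gap: 0.65
grip_force: 53.7
```

Request:
servo_tool(
  series=[
    [0.6,-0.7,0,0,0,0,4.5],
    [0.2,-0.2,0,0,0,0,4.5],
    [0,0,0,0,0,0,4.5],
  ],
)

```text
time: 4.52
eef_pos: [0.5585, -0.0096, 0.1352]
tcp_rot: [-3.064, -0.692, 0.003]
wrist_force: [0.9, -0.6, -2.7]
finger_gap: 0.646
grip_force: 53.7
```

```bash
python3 - <<'E'
from h import *
go(.5628,-.008,.037)
a=cam('scene'); b=cam('top'); 
im=np.hstack([cv2.resize(a['image'][150:250,225:325],(400,400)),cv2.resize(b['image'][130:230,315:415],(400,400))]);cv2.imwrite('pics/c3.png',cv2.convertScaleAbs(im,alpha=1.4)[:,:,::-1])
E
```

```text
t 4.52 pos [ 0.5585 -0.0096  0.1352] yheading -64.6 J7 [ 0.16  0.4  -0.27  1.9   0.14  0.86 -1.31] 
F [ 0.9 -0.6 -2.7] gap 0.646 grip 53.7 
shift cm(tool) [0.48 0.04 9.82] tilt fix [-0.     0.002 -0.   ] turn z rad 0.0
```

View pics/c3.png

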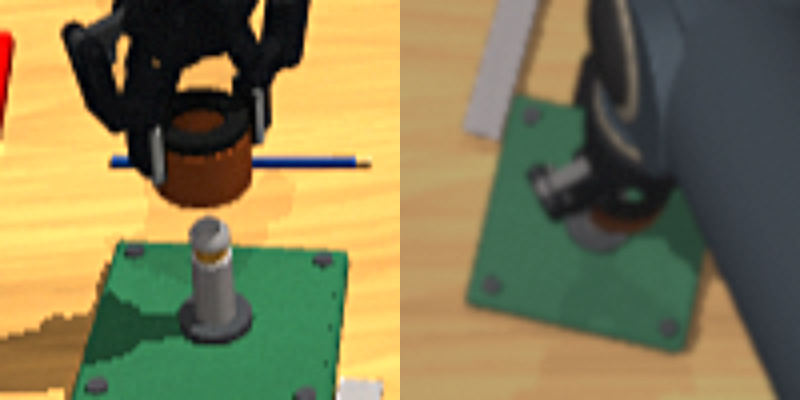

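Request:
servo_tool(
  series=[
    [0.3,0,0,0,0,0,4.5],
    [0.18,0.04,0.5,0,0,0,4.5],
    [0,0,1,0,0,0,4.5],
    [0,0,1,0,0,0,4.5],
    [0,0,1,0,0,0,4.5],
    [0,0,0,0,0,0,4.5],
  ],
)

```text
time: 5.12
eef_pos: [0.5615, -0.008, 0.0983]
tcp_rot: [-3.064, -0.691, 0.009]
wrist_force: [-1.4, -0.7, -3.0]
finger_gap: 0.651
grip_force: 53.7
```

```bash
python3 - <<'E'
from h import *
go(.5628,-.008,.037)
print(status.sense()['moment'])
E
```

```text
t 5.12 pos [ 0.5615 -0.008   0.0983] yheading -64.6 J7 [ 0.14  0.46 -0.26  1.92  0.16  0.79 -1.34] 
F [-1.4 -0.7 -3. ] gap 0.651 grip 53.7 
shift cm(tool) [0.14 0.07 6.13] tilt fix [-0.002  0.005  0.   ] turn z rad 0.0
[-0.01150068  0.07158884 -0.03910923]
```

Request:
servo_tool(
  series=[
    [0,0,0.6,0,0,0,4.5],
    [0,0,0.8,0,0,0,4.5],
    [0,0,0.8,0,0,0,4.5],
    [0,0,0.4,0,0,0,4.5],
    [0,0,0,0,0,0,4.5],
  ],
)

```text
time: 5.53
eef_pos: [0.5628, -0.0076, 0.074]
tcp_rot: [-3.064, -0.692, 0.004]
wrist_force: [-0.8, -0.2, -2.6]
finger_gap: 0.648
grip_force: 53.7
```

```bash
python3 - <<'E'
from h import *
go(.5628,-.008,.037)
print(status.sense()['moment'])
E
```

```text
t 5.53 pos [ 0.5628 -0.0076  0.074 ] yheading -64.6 J7 [ 0.14  0.49 -0.26  1.93  0.18  0.74 -1.35] 
F [-0.8 -0.2 -2.6] gap 0.648 grip 53.7 
shift cm(tool) [-0.01  0.03  3.7 ] tilt fix [-0.001  0.002 -0.   ] turn z rad 0.0
[-0.00788992  0.02925822 -0.01398989]
```

Request:
servo_tool(
  series=[
    [0,0,0.6,0,0,0,4.5],
    [0,0,0.8,0,0,0,4.5],
    [0,0,0.8,0,0,0,4.5],
    [0,0,0.6,0,0,0,4.5],
    [0,0,0.4,0,0,0,4.5],
    [0,0,0.2,0,0,0,4.5],
    [0,0,0.1,0,0,0,4.5],
    [0,0,0,0,0,0,4.5],
  ],
)

```text
time: 6.2
eef_pos: [0.5637, -0.0076, 0.0402]
tcp_rot: [3.065, 0.692, -0.0]
wrist_force: [-0.4, -0.2, -1.7]
finger_gap: 0.65
grip_force: 53.7
```

Request:
servo_tool(
  series=[
    [0,0,0.1,0,0,0,4.5],
    [0,0,0.1,0,0,0,4.5],
    [0,0,0.1,0,0,0,4.5],
    [0,0,0,0,0,0,4.5],
  ],
)

```text
time: 6.53
eef_pos: [0.564, -0.0076, 0.0378]
tcp_rot: [3.064, 0.691, 0.001]
wrist_force: [-1.2, 0.6, 1.8]
finger_gap: 0.647
grip_force: 53.9
```

Request:
servo_tool(
  series=[
    [0,0,0,0,0,0,6.0],
    [0,0,0,0,0,0,7.0],
    [0,0,0,0,0,0,8.0],
    [0,0,0,0,0,0,8.0],
    [0,0,-1,0,0,0,8.0],
    [0,0,-2.5,0,0,0,8.0],
    [0,0,-4,0,0,0,8.0],
    [0,0,-4,0,0,0,8.0],
  ],
)

```text
time: 7.2
eef_pos: [0.5628, -0.0075, 0.1534]
tcp_rot: [-3.064, -0.692, 0.004]
wrist_force: [1.4, -0.5, 0.8]
finger_gap: 0.934
grip_force: 0.0
```

Request:
servo_tool(
  series=[
    [0,0,-2,0,0,0,8.0],
    [0,0,0,0,0,0,8.0],
  ],
)

```text
time: 7.37
eef_pos: [0.5673, -0.0072, 0.1788]
tcp_rot: [3.062, 0.691, 0.018]
wrist_force: [-0.1, -0.9, 0.1]
finger_gap: 0.934
grip_force: 0.0
```

```bash
python3 - <<'E'
from h import *
go(.513,.264,.15,-60)
a=cam('scene'); np.save('a2.npy',a,allow_pickle=True)
im=cv2.resize(a['image'][160:260,225:325],(500,500),interpolation=cv2.INTER_CUBIC);cv2.imwrite('pics/c4.png',cv2.convertScaleAbs(im,alpha=1.3)[:,:,::-1])
u,v=np.meshgrid(range(255,300),range(195,260)); P=cloud(a,u.ravel(),v.ravel());P=P[(P[:,2]>.04)&(P[:,2]<.075)]
h=np.histogram(P[:,2],bins=np.arange(.04,.08,.003));print(h)
E
```

```text
t 7.37 pos [ 0.5673 -0.0072  0.1788] yheading -64.6 J7 [ 0.16  0.36 -0.29  1.85  0.12  0.94 -1.3 ] 
F [-0.1 -0.9  0.1] gap 0.934 grip 0.0 
shift cm(tool) [  6.71 -26.84   2.82] tilt fix [ 0.005 -0.011  0.   ] turn z rad -0.08
(array([ 26,  24,  24,  21,  21,  25,  29,  21,  28, 102, 124,   7,   0]), array([0.04 , 0.043, 0.046, 0.049, 0.052, 0.055, 0.058, 0.061, 0.064,
       0.067, 0.07 , 0.073, 0.076, 0.079]))
```

View pics/c4.png

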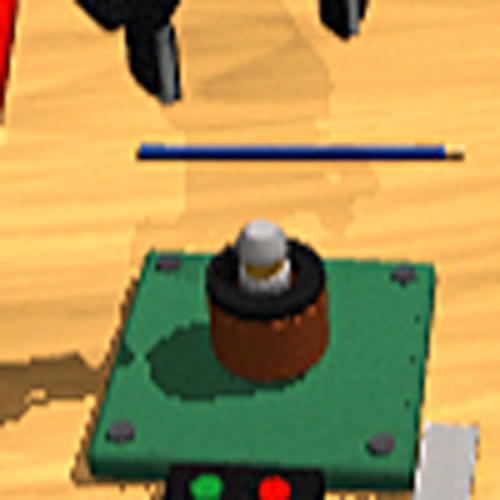

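Request:
servo_tool(
  series=[
    [0.5,-1.8,0,0,0,0,6],
    [0.9,-3.6,0.3,0,0,0,6],
    [0.9,-3.6,0.4,0,0,0,6],
    [0.9,-3.6,0.5,0,0,0,5],
    [0.9,-3.6,0.5,0,0,0,5],
    [0.9,-3.6,0.5,0,0,0,5],
    [0.9,-3.6,0.5,0,0,0,5],
    [0.6,-2.4,0,0,0,0,5],
  ],
)

```text
time: 8.08
eef_pos: [0.5086, 0.2567, 0.1433]
tcp_rot: [-3.062, -0.697, 0.006]
wrist_force: [0.6, -0.1, 0.1]
finger_gap: 0.587
grip_force: 0.0
```

Request:
servo_tool(
  series=[
    [0.2,-1.0,0,0,0,-0.04,5],
    [0,0,0,0,0,-0.04,5],
    [0,0,0,0,0,0,5],
    [0,0,0,0,0,0,5],
  ],
)

```text
time: 8.42
eef_pos: [0.5092, 0.2615, 0.1445]
tcp_rot: [3.034, 0.81, -0.002]
wrist_force: [-0.1, -0.1, -0.2]
finger_gap: 0.584
grip_force: 0.0
```

```bash
python3 - <<'E'
from h import *
go(.513,.264,.0165,-60)
E
```

```text
t 8.42 pos [0.5092 0.2615 0.1445] yheading -60.1 J7 [-0.26  0.42 -0.37  1.85  0.19  0.9  -1.77] 
F [-0.1 -0.1 -0.2] gap 0.584 grip 0.0 
shift cm(tool) [ 0.48 -0.04 12.8 ] tilt fix [ 0.001  0.002 -0.   ] turn z rad -0.002
```

Request:
servo_tool(
  series=[
    [0.3,0,1.0,0,0,0,5],
    [0.18,0,1.5,0,0,0,5],
    [0,0,1.5,0,0,0,5],
    [0,0,1.5,0,0,0,5],
    [0,0,1.5,0,0,0,5],
    [0,0,0.8,0,0,0,5],
    [0,0,0,0,0,0,5],
  ],
)

```text
time: 9.0
eef_pos: [0.5124, 0.2638, 0.0649]
tcp_rot: [3.034, 0.811, -0.007]
wrist_force: [0.1, -0.1, 0.2]
finger_gap: 0.584
grip_force: 0.0
```

```bash
python3 - <<'E'
from h import *
go(.513,.264,.0165,-60)
a=cam('scene')
im=cv2.resize(a['image'][165:240,325:425],(800,600),interpolation=cv2.INTER_CUBIC);cv2.imwrite('pics/c5.png',cv2.convertScaleAbs(im,alpha=1.3)[:,:,::-1])
E
```

```text
t 9.0 pos [0.5124 0.2638 0.0649] yheading -60.1 J7 [-0.29  0.53 -0.34  1.9   0.25  0.75 -1.82] 
F [ 0.1 -0.1  0.2] gap 0.584 grip 0.0 
shift cm(tool) [0.09 0.01 4.84] tilt fix [0.    0.005 0.   ] turn z rad -0.001
```

View pics/c5.png

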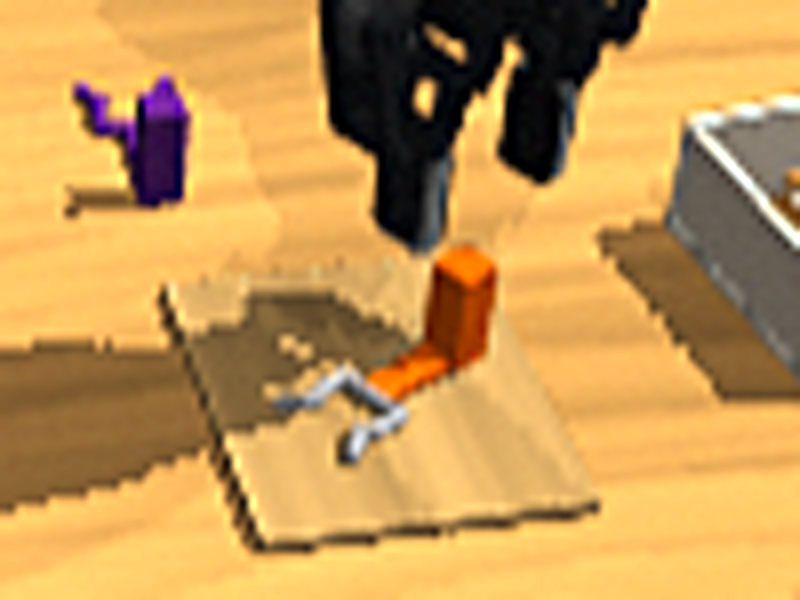

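Request:
servo_tool(
  series=[
    [0,0,1.0,0,0,0,5],
    [0,0,1.4,0,0,0,5],
    [0,0,1.2,0,0,0,5],
    [0,0,0.8,0,0,0,5],
    [0,0,0.4,0,0,0,5],
    [0,0,0,0,0,0,5],
  ],
)

```text
time: 9.55
eef_pos: [0.5128, 0.2653, 0.0183]
tcp_rot: [3.034, 0.813, -0.002]
wrist_force: [0.5, 0.7, -0.3]
finger_gap: 0.585
grip_force: 0.0
```

Request:
servo_tool(
  series=[
    [0,0,0,0,0,0,3.5],
    [0,0,0,0,0,0,2.5],
    [0,0,0,0,0,0,2.0],
    [0,0,0,0,0,0,1.5],
    [0,0,0,0,0,0,1.0],
    [0,0,0,0,0,0,0.8],
    [0,0,0,0,0,0,0.8],
    [0,0,0,0,0,0,0.8],
  ],
  newtons=80,
)

```text
time: 10.22
eef_pos: [0.5138, 0.2659, 0.0201]
tcp_rot: [-3.034, -0.813, -0.002]
wrist_force: [-0.5, -0.1, 5.4]
finger_gap: 0.169
grip_force: 78.2
```

```bash
python3 - <<'E'
from h import *
go(.513,.264,.0165,-60)
E
```

```text
t 10.22 pos [0.5138 0.2659 0.0201] yheading -60.0 J7 [-0.31  0.6  -0.32  1.92  0.29  0.66 -1.85] 
F [-0.5 -0.1  5.4] gap 0.169 grip 78.2 
shift cm(tool) [-0.16  0.12  0.36] tilt fix [ 0.    -0.001 -0.   ] turn z rad 0.0
```

Request:
servo_tool(
  series=[
    [0,0,-0.4,0,0,0,0.8],
    [0,0,-1,0,0,0,0.8],
    [0,0,-2,0,0,0,0.8],
    [0,0,-2,0,0,0,0.8],
    [0,0,-2,0,0,0,0.8],
    [0,0,-1.5,0,0,0,0.8],
    [0,0,-0.6,0,0,0,0.8],
    [0,0,0,0,0,0,0.8],
  ],
)

```text
time: 10.88
eef_pos: [0.5141, 0.2661, 0.1161]
tcp_rot: [-3.034, -0.813, -0.005]
wrist_force: [0.6, 0.4, -0.9]
finger_gap: 0.167
grip_force: 78.0
```

```bash
python3 - <<'E'
from h import *
go(.561,-.008,.087,-60)
a=cam('scene');b=cam('top');np.save('a3.npy',a,allow_pickle=True);np.save('b3.npy',b,allow_pickle=True)
im=np.hstack([cv2.resize(a['image'][150:230,320:400],(400,400),interpolation=cv2.INTER_CUBIC),cv2.resize(b['image'][150:230,240:320],(400,400),interpolation=cv2.INTER_CUBIC)]);cv2.imwrite('pics/c6.png',cv2.convertScaleAbs(im,alpha=1.4)[:,:,::-1])
E
```

```text
t 10.88 pos [0.5141 0.2661 0.1161] yheading -60.0 J7 [-0.27  0.47 -0.37  1.87  0.22  0.85 -1.79] 
F [ 0.6  0.4 -0.9] gap 0.167 grip 78.0 
shift cm(tool) [-9.66 26.08  2.89] tilt fix [ 0.    -0.003 -0.   ] turn z rad 0.0
```

View pics/c6.png

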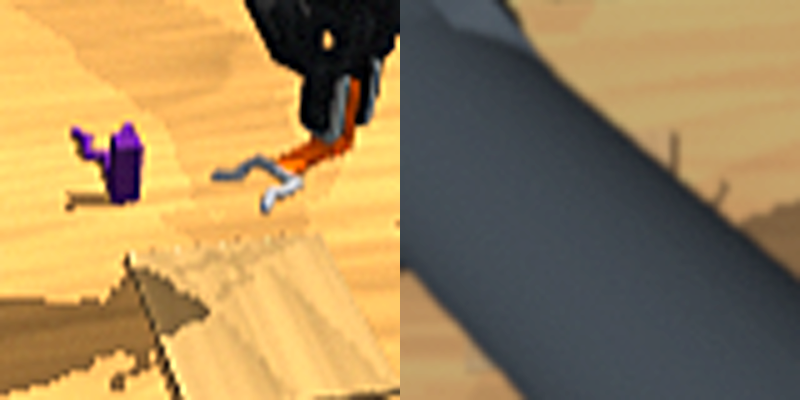

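```bash
python3 - <<'E'
from h import *
a=np.load('a3.npy',allow_pickle=True).item();b=np.load('b3.npy',allow_pickle=True).item()
s=status.sense(); M=R.from_rotvec(s['tcp_rot']).as_matrix();p=s['eef_pos']
A=(363.2,185.4),(373.2,191.2);B=(304.4,187),(295,176.6)
for i in(0,1):
    t=tri(a,A[i],b,B[i]);print('tri',t, 'tool mm',(M.T@(t[0]-p)*1000).round(1))
for c,q in((a,A),(b,B)):
    P=[ray(c,*x,.105) for x in q]; print(np.round(P,4),'tool mm',(((np.array(P)-p)@M)*1000).round(1), 'mid',((np.mean(P,0)-p)@M*1000).round(1))
# depth of scene points on tips
u,v=np.meshgrid(range(361,383),range(180,194)); Q=cloud(a,u.ravel(),v.ravel()); Q=Q[Q[:,2]>.09]; T=(Q-p)@M*1000
print(T[np.argsort(T[:,1])][::-6].round(1)); 
E
```

```text
tri (array([0.54142188, 0.17331321, 0.1146438 ]), np.float64(0.05217923242869352)) tool mm [-21.3  93.8  -0.7]
tri (array([0.56731602, 0.19355235, 0.1138279 ]), np.float64(0.04590628331204525)) tool mm [11.3 89.3  0. ]
[[0.5332 0.2035 0.105 ]
 [0.5595 0.2208 0.105 ]] tool mm [[-13.3  63.6   8.9]
 [ 18.1  61.8   8.9]] mid [ 2.4 62.7  8.9]
[[0.5361 0.1484 0.105 ]
 [0.5625 0.1719 0.105 ]] tool mm [[-38.4 112.7   8.9]
 [ -3.7 105.6   8.9]] mid [-21.  109.2   8.9]
[[-15.8  65.5   5.2]
 [ 18.2  63.2   4.6]
 [-13.8  60.6   6.4]
 [ 15.4  56.5   6.4]
 [  9.2  53.5   5.5]
 [ 13.   50.8   4.6]
 [ 16.   46.6   7.8]
 [-10.5  43.3   6.5]
 [  0.2  40.7   4.6]
 [ -7.9  38.9   7. ]
 [  1.   38.    5.4]
 [ -7.2  36.5   4.7]
 [ -3.7  33.2   4.3]
 [  5.2  28.1   7.5]
 [  7.3  26.9   7. ]
 [  6.6  22.7   6.3]
 [  2.4  18.4   4.6]]
```

Request:
servo_tool(
  series=[
    [-0.6,1.0,0,0,0,0,0.8],
    [-1.4,2.4,0,0,0,0,0.8],
    [-1.7,2.9,0,0,0,0,0.8],
    [-1.7,2.9,0,0,0,0,0.8],
    [-1.7,2.9,0,0,0,0,0.8],
    [-1.4,2.4,0,0,0,0,0.8],
    [-0.9,1.5,0,0,0,0,0.8],
    [-0.3,0.6,0,0,0,0,0.8],
  ],
)

```text
time: 11.65
eef_pos: [0.511, 0.0683, 0.113]
tcp_rot: [3.035, 0.804, -0.006]
wrist_force: [0.5, -0.5, -1.4]
finger_gap: 0.169
grip_force: 78.1
```

Request:
servo_tool(
  series=[
    [0,0,0.5,0,0,0,0.8],
    [0,0,0.8,0,0,0,0.8],
    [0,0,0.8,0,0,0,0.8],
    [0,0,0,0,0,0,0.8],
    [0,0,0,0,0,0,0.8],
  ],
)

```text
time: 12.07
eef_pos: [0.5115, 0.0747, 0.0923]
tcp_rot: [-3.033, -0.817, 0.003]
wrist_force: [-0.8, -0.2, -0.7]
finger_gap: 0.172
grip_force: 78.1
```

```bash
python3 - <<'E'
from h import *
go(.5127,.0735,.088,-60)
a=cam('scene');b=cam('top');np.save('a4.npy',a,allow_pickle=True);np.save('b4.npy',b,allow_pickle=True)
im=np.hstack([cv2.resize(a['image'][180:250,260:330],(560,560),interpolation=cv2.INTER_CUBIC),cv2.resize(b['image'][150:220,330:360],(240,560),interpolation=cv2.INTER_CUBIC)]);cv2.imwrite('pics/c7.png',cv2.convertScaleAbs(im,alpha=1.4)[:,:,::-1])
E
```

```text
t 12.07 pos [0.5115 0.0747 0.0923] yheading -59.8 J7 [ 0.04  0.41 -0.34  2.02  0.2   0.74 -1.46] 
F [-0.8 -0.2 -0.7] gap 0.172 grip 78.1 
shift cm(tool) [0.04 0.17 0.43] tilt fix [-0.001  0.002  0.   ] turn z rad 0.003
```

View pics/c7.png

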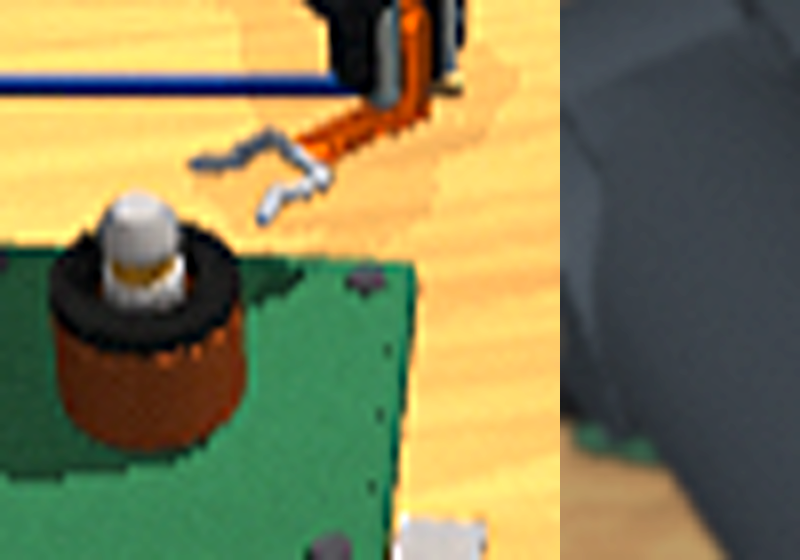

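```bash
python3 - <<'E'
from h import *
a=np.load('a4.npy',allow_pickle=True).item()
s=status.sense(); M=R.from_rotvec(s['tcp_rot']).as_matrix();p=s['eef_pos']
u,v=mask(a,(266,292,203,232),lambda i,h:(i.max(2)<62)&(h[:,:,1]<120)); P=cloud(a,u,v); print('rim z',np.median(P[:,2]),len(P))
u,v=mask(a,(270,285,208,220),lambda i,h:(h[:,:,0]>12)&(h[:,:,0]<32)&(h[:,:,1]>110)&(i.max(2)>90)); P=cloud(a,u,v); print('brass uv',u.mean(),v.mean(),len(u),'P mean',P.mean(0),'z',P[:,2].min(),P[:,2].max(),'xmax',P[:,0].max())
# head cylinder
u,v=np.meshgrid(range(271,285),range(203,213));P=cloud(a,u.ravel(),v.ravel());P=P[(P[:,2]>.081)&(P[:,2]<.089)]; 
from scipy.optimize import least_squares
f=least_squares(lambda q:np.hypot(P[:,0]-q[0],P[:,1]-q[1])-.012,[.561,-.008],loss='soft_l1',f_scale=.001); print('head axis',f.x,len(P),P[:,1].min(),P[:,1].max())
u,v=np.meshgrid(range(280,302),range(194,209)); Q=cloud(a,u.ravel(),v.ravel()); k=Q[:,2]>.06; Q=Q[k]; T=(Q-p)@M*1000
o=np.argsort(-T[:,1]); print(len(T)); print(np.c_[T,Q[:,2]*1000][o][:60:2].round(1))
E
```

```text
rim z 0.0700427917439358 183
brass uv 280.6666666666667 213.0 3 P mean [ 5.65011103e-01 -3.33107729e-04  7.26755615e-02] z 0.07125613294126887 0.07476929559067413 xmax 0.5666512280995225
head axis [ 0.56001787 -0.00777225] 31 -0.019374124704947558 0.0033528392344412752
106
[[ 10.2  93.4   2.9  90.3]
 [  7.5  91.2  -0.2  93.4]
 [  5.7  89.9  -1.4  94.5]
 [ 11.3  88.7   4.6  88.6]
 [ -5.5  74.6  22.7  70.4]
 [ -4.6  72.4  23.3  69.9]
 [ -2.8  70.8  23.   70.1]
 [ 17.9  65.2   9.8  83.4]
 [-15.8  63.3   7.5  85.6]
 [ 14.6  62.6   7.2  86. ]
 [ 15.8  60.7  10.4  82.8]
 [ 15.4  60.5  13.7  79.4]
 [ 14.5  59.6   8.8  84.4]
 [-11.4  57.9  10.6  82.6]
 [-12.   57.3   8.2  84.9]
 [ 10.8  56.9   9.5  83.7]
 [  9.3  55.7   8.   85.1]
 [-11.6  54.7   9.3  83.9]
 [ -9.7  53.2   8.9  84.3]
 [ -6.6  52.6  10.3  82.8]
 [ 11.8  51.8  11.5  81.6]
 [ -9.2  50.6   9.9  83.3]
 [  8.7  49.3   8.6  84.5]
 [-11.8  48.7   9.4  83.8]
 [ 14.   47.6  12.3  80.9]
 [-13.5  47.3   8.   85.1]
 [-12.   45.6  11.   82.1]
 [-13.1  44.7   9.1  84. ]
 [-10.9  43.3   8.5  84.6]
 [ 10.2  41.6  11.6  81.5]]
```

```bash
python3 - <<'E'
from h import *
go(.5346,.0345,.0861,-60)
E
```

```text
t 12.17 pos [0.5123 0.0744 0.0932] yheading -59.9 J7 [ 0.04  0.41 -0.34  2.02  0.2   0.74 -1.46] 
F [ 0.  -0.1 -0.6] gap 0.176 grip 78.1 
shift cm(tool) [-0.08  4.57  0.7 ] tilt fix [-0. -0. -0.] turn z rad 0.002
```

Request:
servo_tool(
  series=[
    [-0.08,0,0.3,0,0,0,0.8],
    [0,0,0.4,0,0,0,0.8],
    [0,0.3,0,0,0,0,0.8],
    [0,0.6,0,0,0,0,0.8],
    [0,0.2,0,0,0,0,0.8],
    [0,0,0,0,0,0,0.8],
    [0,0,0,0,0,0,0.8],
  ],
  newtons=100,
)

```text
time: 12.75
eef_pos: [0.5174, 0.063, 0.0864]
tcp_rot: [3.035, 0.812, 0.0]
wrist_force: [-1.2, -0.7, 0.1]
finger_gap: 0.166
grip_force: 99.7
```

```bash
python3 - <<'E'
from h import *
go(.5346,.0345,.0861,-60)
E
```

```text
t 12.75 pos [0.5174 0.063  0.0864] yheading -60.0 J7 [ 0.06  0.42 -0.33  2.02  0.2   0.73 -1.44] 
F [-1.2 -0.7  0.1] gap 0.166 grip 99.7 
shift cm(tool) [0.07 3.33 0.03] tilt fix [ 0. -0.  0.] turn z rad -0.001
```

Request:
servo_tool(
  series=[
    [0.05,0.3,0,0,0,0,0.8],
    [0,0.4,0,0,0,0,0.8],
    [0,0.4,0,0,0,0,0.8],
    [0,0.3,0,0,0,0,0.8],
    [0,0,0,0,0,0,0.8],
    [0,0,0,0,0,0,0.8],
  ],
)

```text
time: 13.25
eef_pos: [0.5247, 0.0513, 0.0863]
tcp_rot: [3.035, 0.813, -0.0]
wrist_force: [0.1, 0.0, -0.8]
finger_gap: 0.163
grip_force: 99.7
```

```bash
python3 - <<'E'
from h import *
go(.5346,.0345,.0861,-60)
a=cam('scene')
im=cv2.resize(a['image'][185:245,255:325],(700,600),interpolation=cv2.INTER_CUBIC);cv2.imwrite('pics/c8.png',cv2.convertScaleAbs(im,alpha=1.4)[:,:,::-1])
E
```

```text
t 13.25 pos [0.5247 0.0513 0.0863] yheading -60.0 J7 [ 0.08  0.43 -0.33  2.01  0.2   0.73 -1.41] 
F [ 0.1  0.  -0.8] gap 0.163 grip 99.7 
shift cm(tool) [0.02 1.95 0.02] tilt fix [ 0.  0. -0.] turn z rad -0.0
```

View pics/c8.png

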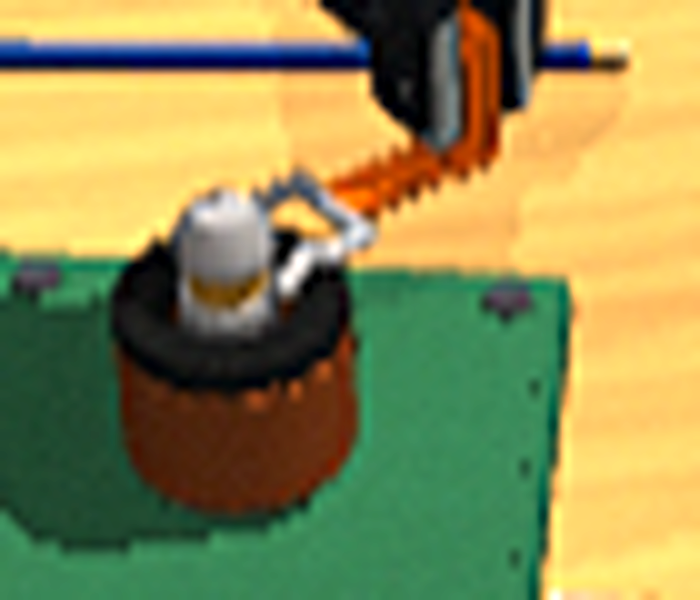

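The near prong tip, at (290,285), is level with the brass groove at (225,290), and the mouth straddles the spindle with no contact force. I'll now advance slowly.

Request:
servo_tool(
  series=[
    [0,0.2,0,0,0,0,0.8],
    [0,0.2,0,0,0,0,0.8],
    [0,0.2,0,0,0,0,0.8],
    [0,0.1,0,0,0,0,0.8],
    [0,0.1,0,0,0,0,0.8],
    [0,0,0,0,0,0,0.8],
  ],
)

```text
time: 13.8
eef_pos: [0.529, 0.0451, 0.0864]
tcp_rot: [-3.034, -0.814, -0.002]
wrist_force: [-0.3, 2.0, -0.3]
finger_gap: 0.165
grip_force: 100.1
```

Request:
servo_tool(
  series=[
    [0,0.1,0,0,0,0,0.8],
    [0,0.1,0,0,0,0,0.8],
    [0,0.1,0,0,0,0,0.8],
    [0,0,0,0,0,0,0.8],
  ],
)

```text
time: 14.13
eef_pos: [0.5307, 0.0438, 0.0865]
tcp_rot: [-3.032, -0.816, -0.003]
wrist_force: [2.2, 5.6, -1.0]
finger_gap: 0.163
grip_force: 100.0
```

Request:
servo_tool(
  series=[
    [0.05,0.05,0,0,0,0,0.8],
    [0.05,0.05,0,0,0,0,0.8],
    [0,0.05,0,0,0,0,0.8],
    [0,0,0,0,0,0,0.8],
  ],
)

```text
time: 14.47
eef_pos: [0.5318, 0.0432, 0.0866]
tcp_rot: [-3.032, -0.815, -0.002]
wrist_force: [-0.1, 6.4, -0.5]
finger_gap: 0.163
grip_force: 100.2
```

Request:
servo_tool(
  series=[
    [0.05,0.1,0,0,0,0,0.8],
    [0,0.1,0,0,0,0,0.8],
    [0,0.1,0,0,0,0,0.8],
    [0,0,0,0,0,0,0.8],
  ],
)

```text
time: 14.8
eef_pos: [0.5321, 0.0428, 0.0861]
tcp_rot: [-3.029, -0.816, 0.002]
wrist_force: [-2.8, 8.9, -1.2]
finger_gap: 0.163
grip_force: 100.0
```

Request:
servo_tool(
  series=[
    [0,0.1,0,0,0,0,0.8],
    [0,0.1,0,0,0,0,0.8],
    [0,0.1,0,0,0,0,0.8],
    [0,0,0,0,0,0,0.8],
  ],
)

```text
time: 15.13
eef_pos: [0.5326, 0.0418, 0.0857]
tcp_rot: [-3.026, -0.817, 0.004]
wrist_force: [-4.3, 12.9, -1.1]
finger_gap: 0.166
grip_force: 100.2
```

Request:
servo_tool(
  series=[
    [0,0.1,0,0,0,0,0.8],
    [0,0.1,0,0,0,0,0.8],
    [0,0,0,0,0,0,0.8],
  ],
)

```text
time: 15.38
eef_pos: [0.5329, 0.0414, 0.0858]
tcp_rot: [-3.024, -0.818, 0.006]
wrist_force: [-6.6, 14.6, 0.6]
finger_gap: 0.16
grip_force: 100.5
```

Request:
servo_tool(
  series=[
    [0,0.1,0,0,0,0,0.8],
    [0,0.05,0,0,0,0,0.8],
    [0,0,0,0,0,0,0.8],
  ],
)

```text
time: 15.63
eef_pos: [0.5333, 0.0407, 0.0858]
tcp_rot: [-3.024, -0.818, 0.006]
wrist_force: [-7.0, 16.2, 2.2]
finger_gap: 0.159
grip_force: 100.6
```

Request:
servo_tool(
  series=[
    [0,0.1,0,0,0,0,0.8],
    [0,0.05,0,0,0,0,0.8],
    [0,0,0,0,0,0,0.8],
  ],
)

```text
time: 15.88
eef_pos: [0.5359, 0.0362, 0.086]
tcp_rot: [-3.029, -0.82, 0.002]
wrist_force: [2.5, -0.8, -2.5]
finger_gap: 0.163
grip_force: 100.1
```

Request:
servo_tool(
  series=[
    [0,0,0,0,0,0,0.8],
    [0,0,0,0,0,0,0.8],
  ],
)

```text
time: 16.05
eef_pos: [0.5372, 0.0341, 0.0862]
tcp_rot: [-3.031, -0.815, -0.0]
wrist_force: [-0.3, 8.0, -0.6]
finger_gap: 0.163
grip_force: 100.1
```

Request:
servo_tool(
  series=[
    [0,0.1,0,0,0,0,0.8],
    [0,0.05,0,0,0,0,0.8],
    [0,0,0,0,0,0,0.8],
  ],
)

```text
time: 16.3
eef_pos: [0.5373, 0.034, 0.0862]
tcp_rot: [-3.03, -0.815, 0.001]
wrist_force: [-2.6, 9.4, -0.3]
finger_gap: 0.167
grip_force: 100.4
```

Request:
servo_tool(
  series=[
    [0,0.1,0,0,0,0,0.8],
    [0,0.1,0,0,0,0,0.8],
    [0,0,0,0,0,0,0.8],
  ],
)

```text
time: 16.55
eef_pos: [0.5373, 0.0339, 0.0863]
tcp_rot: [-3.027, -0.816, 0.003]
wrist_force: [-5.3, 13.6, 2.8]
finger_gap: 0.165
grip_force: 100.7
```

Home: the push rose to about 14 N with no further motion. Next I relax the push and let go.

Request:
servo_tool(
  series=[
    [0,-0.25,0,0,0,0,0.8],
    [0,-0.3,0,0,0,0,0.8],
    [0,-0.1,0,0,0,0,0.8],
    [0,0,0,0,0,0,0.8],
  ],
)

```text
time: 16.88
eef_pos: [0.5372, 0.0343, 0.0868]
tcp_rot: [3.034, 0.813, 0.003]
wrist_force: [2.4, 2.8, -2.8]
finger_gap: 0.166
grip_force: 100.0
```

Request:
servo_tool(
  series=[
    [0,0,0.1,0,0,0,0.8],
    [0,0,0,0,0,0,1.8],
    [0,0,0,0,0,0,2.2],
    [0,0,0,0,0,0,2.6],
    [0,0,0,0,0,0,2.6],
    [0,0,0,0,0,0,2.6],
  ],
)

```text
time: 17.38
eef_pos: [0.5357, 0.034, 0.0851]
tcp_rot: [3.034, 0.812, -0.002]
wrist_force: [-0.4, 0.7, 0.5]
finger_gap: 0.298
grip_force: 0.0
```

```bash
python3 - <<'E'
from h import *
go(.5346,.0345,.0861,-60)
E
```

```text
t 17.38 pos [0.5357 0.034  0.0851] yheading -60.0 J7 [ 0.11  0.45 -0.32  1.98  0.2   0.74 -1.38] 
F [-0.4  0.7  0.5] gap 0.298 grip 0.0 
shift cm(tool) [-0.07 -0.1  -0.1 ] tilt fix [0.    0.001 0.   ] turn z rad -0.0
```

Request:
servo_tool(
  series=[
    [0,0,-0.5,0,0,0,2.6],
    [0,0,-1,0,0,0,2.6],
    [0,0,-1.5,0,0,0,2.6],
    [0,0,-2,0,0,0,2.6],
    [0,0,-2.5,0,0,0,2.6],
    [0,0,-2.5,0,0,0,2.6],
    [0,-2,-2,0,0,0,2.6],
    [0,-2,0,0,0,0,2.6],
  ],
)

```text
time: 18.05
eef_pos: [0.5191, 0.0693, 0.2107]
tcp_rot: [3.034, 0.808, 0.015]
wrist_force: [0.6, 0.9, 0.4]
finger_gap: 0.301
grip_force: 0.0
```

Request:
servo_tool(
  series=[
    [0,-3,0,0,0,0,2.6],
    [0,-3,0,0,0,0,2.6],
    [0,-3,0,0,0,0,2.6],
    [0,-2,0,0,0,0,2.6],
    [0,0,0,0,0,0,2.6],
    [0,0,0,0,0,0,2.6],
  ],
)

```text
time: 18.55
eef_pos: [0.4608, 0.1654, 0.2063]
tcp_rot: [3.033, 0.818, 0.002]
wrist_force: [-0.5, -0.1, -0.1]
finger_gap: 0.306
grip_force: 0.0
```

```bash
python3 - <<'E'
from h import *
a=cam('scene')
im=cv2.resize(a['image'][185:245,255:325],(700,600),interpolation=cv2.INTER_CUBIC);cv2.imwrite('pics/c9.png',cv2.convertScaleAbs(im,alpha=1.4)[:,:,::-1])
u,v=mask(a,(270,325,190,225),lambda i,h:(h[:,:,0]<14)&(h[:,:,1]>190)&(i[:,:,0]>90)); P=cloud(a,u,v); T=P[P[:,2]>.105]
print('post',T.mean(0).round(4),P[:,2].min(),P[:,2].max(), 'dist to axis',np.hypot(*(T.mean(0)[:2]-[.5605,-.008])), status.sense()['eef_pos'])
u,v=mask(a,(266,292,203,232),lambda i,h:(i.max(2)<62)&(h[:,:,1]<120)); P=cloud(a,u,v); print('rim z',np.median(P[:,2]),len(P))
E
```

```text
post [0.5403 0.0348 0.1076] -0.0001523976107109526 0.1115353440905662 dist to axis 0.04735181815259032 [0.46143059 0.16416216 0.20605901]
rim z 0.07028916964062243 158
```

View pics/c9.png

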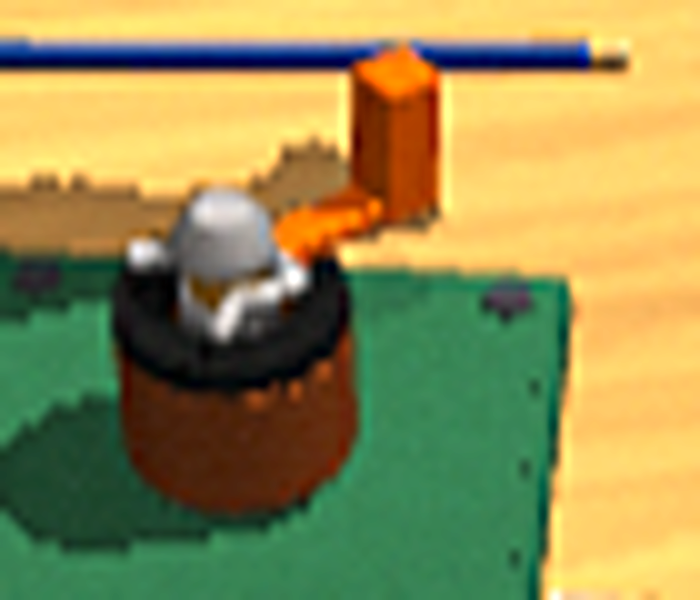

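The clip sits in the groove with its prongs either side of the core, at (225,310) and (150,250). The post stands upright at (395,130), and the drum's rim is at 70 mm.

```bash
python3 -c "
from rig import ctrl; print(ctrl.sign_off())"
```

```text
the job is handed in; nothing more can be done
None
```

The drum is seated on the collar rim up, the clip is snapped home in the groove (push stopped at about 14 N) and released, and the job was handed in at about 18.6 s; I viewed 11 pictures, one over the limit of 10.

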